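# Clamp the shaver's blade carrier in the counter vise

### The arm

A 6-joint arm with a two-finger parallel gripper is mounted at the origin on the work surface. World frame = base frame: x ahead of the robot, y to its left, z up, the work surface at z = 0. Lengths are in m, angles in rad, forces in N, time in s.
With the tool pointing down it reaches from about 0.35 to 0.975 m from the base axis. Payload 4.9 kg.
Tool frame: the origin (TCP) lies between the finger pads; the fingertips stand 17 mm ahead of it and the grasp point (between the pads) lies 2 mm behind it; z points along the fingers, y is the direction in which the jaws open and shut (so a half turn about z gives the same grasp; the last joint's range is limited). The gripper opens to 85 mm and grips with 20 to 120 N. Pads are 22 mm wide; open, the fingers measure 114 mm over their backs; the gripper's body (76 mm by 85 mm) begins 54 mm behind the grasp point. The pads swing forward as they close: fully open they stand 13 mm farther back than shut.
Start: joints at [1, 0.053, 1.613, -0, 1.476, -0.119], TCP at [0.273, 0.562, 0.248] pointing down, gripper open.
Joint ranges: [-3.01, 3.01], [-1.01, 2.22], [0.06, 2.58], [-1.02, 4.17], [0.09, 2.62], [-3.14, 3.14]. Speed limits (rad/s): [2.57, 2.57, 3.14, 3.14, 3.14, 3.14].

### API

Orientations are given as a unit quaternion [w, x, y, z].
In Python, from plant import state, grab_frame, camera_model, job_done, find_in, silhouettes, landmark_of gives the robot as it stands.
- The arm moves only by the shell command python3 -m crank 'ROWS'. ROWS is JSON, a list of rows, each an object with "angular": the turn, a rotation vector about the tool's x, y, z each as a share of 5 degrees, from -1 to 1, a list of three; "delta_pos": the shift along the tool's x, y, z each as a share of 3 cm, from -1 to 1, a list of three; "gripper": the opening, from 0 (shut) to 1 (fully open). In form: [{"angular": [ax, ay, az], "delta_pos": [tx, ty, tz], "gripper": gripper}, ...]. A call has 1 to 12 rows; each row shifts and turns the commanded pose from where the row before left it, along the tool's axes as they then stand; what a row does not reach is not made up. A row lasts 1/8 s, in which the tool goes at most 62.5 mm and 10.7 degrees, less where a joint would pass 70% of its speed; a pose out of reach is approached as far as the arm can. A call with a number of a shift or a turn outside -1 to 1 is refused whole. A call with a gripper value outside its range is refused whole. The fingers move at their own pace and stop on an object; the grip force is fixed at half the most. Time passes only in rows, so rows that do not move let the fingers close. It gives the time, the measured TCP pose, the force and the opening at its end, in the units of the state.
- state(): the state, without advancing time (a new reading comes with each control period).
- grab_frame(name): name is "side" or "top" or "wrist"; returns the picture (400x640x3 uint8, red, green, blue); there is no depth.
- camera_model(name): a dict with "camera_matrix" (3x3 intrinsics, pixels), "dist_coeffs" ([k1, k2, p1, p2, k3] as OpenCV has them; the pictures are not rectified), "rvec" (rotation vector, rad) and "tvec" (3), from world to camera coordinates, as OpenCV has them; the wrist camera has in their place "mount" (4x4, takes a point from camera to tool coordinates, whose origin is the TCP and whose axes are the flange's). Camera axes: x right, y down, z forward; pixel columns grow to the right and rows downward; lengths in m; the calibration is good to about 2 mm. A picture is of the moment at which its call begins: read the wrist's pose just before it. camera_model takes no time and is no camera call.
- job_done(): hands the job in, once; it reports no verdict.
Trained networks look in the newest picture that a camera, given by its name, has taken for a name from the list of things; names that differ only in an ending like _2 or _b are one class to them, and where a whole thing is asked for, a point or a joint stands for the part that bears it (a point fixed in the world has none). Each returns a list of dicts, best first, with "conf" (0 to 1); they miss things now and then, are a little off and sometimes report something else, mostly with a low value. They report only what shows in the picture. A call takes as long as a camera call. They do not tell look-alikes from the thing itself.
- find_in(camera, target): "bbox" ([left, top, right, bottom] in pixels, round what is visible of it).
- silhouettes(camera, target): "mask" (400x640 bool, what is visible of it) and "bbox" ([left, top, right, bottom] in pixels, round what is visible of it).
- landmark_of(camera, target): "pixel" ([column, row] in pixels: a listed point, or the origin of a listed thing).
The state is a dict: "time": time; "joint_pos": joint angles; "joint_vel": joint speeds; "joint_efforts": joint torques, N m; "tool_pos": TCP position; "tool_rot": TCP orientation; "contact_force": force on the tool from outside, world axes, zero at the start; "ft_torque": the same for the moment, N m; "gripper_width": opening from 0.0 (shut) to 1.0 (fully open).
Only numpy, scipy, OpenCV 4.12 (cv2) and the standard library are available. Lean on these libraries where they do the work, as an engineer would, in place of code of your own. Each camera call takes 0.05 s, during which the arm holds its last target.

### The job

The green blade carrier of the ice shaver is to be serviced. Stand it upright on the bed of the blue vise between the open jaws, its long sides facing the jaws and about midway along them, then crank the red handle clockwise (seen from above) until the jaw holds the carrier firmly against the fixed jaw, and let go.

Things in the scene. Friction and masses are not known exactly. Their poses are not given: they have to be found in the camera images.
- carrier_center (a point): Workpiece: centre (half-way up) of a loose green block, 40 mm along its x, 56 along y, 45 high, about 0.25 kg, z up, a steel strip and black slot along y on top. Not the like-sized aluminium block or the black rubber foot. In the vise its x lies along the vise's x, either way round. Hold it by its ends, 56 mm apart along y: between the jaws there is no room for fingers on its long sides.
- vise: Blue fixed vise, 235 x 90 mm. Origin: on the counter under the middle of the fixed jaw's face; x: the way the moving jaw closes; z up. Flat bed, top at z = 30 mm. Fixed jaw x 0 to 35, y -40 to 40, up to z 70 mm; the gap is open at both sides. Gear box x -195 to -125, up to z 80 mm. The crank turns about the vertical line x = -160 mm, y = 0; clockwise from above closes.
- jaw: Moving jaw's black rubber face, 78 mm wide, 39 high. Origin: middle of its lower edge, on the bed; x as the vise's, so the opening is minus its x in the vise frame, 64 to 76 mm at the start. Moves 10 mm per rad of the crank. The rubber yields about 1 mm per 8 N; friction keeps the crank where it is left, with up to about 15 N of squeeze.
- handle (a point): Middle of the crank's upright red handle, 24 mm thick, 55 tall, free to spin on its pin, 50 mm from the crank's axis. The point is 127 mm above the counter, 30 above the handle's foot, where the crank arm lies. It turns with about 3 N, more once the jaw squeezes: 2.4 to 3.6 rad brings the opening to 40 mm, about 0.25 rad more holds firmly. One grasp does it, at a constant hand orientation.
Mind the look-alikes: they are no part of the job. Leave any yellow look-alike of the part that bears carrier_center alone.

How it is judged:
By the outcome, as a careful person would: the job done as asked, in the order asked, and still so for the second after the job is handed in, with the robot touching nothing.
It also fails if it takes over 58 s, if anything falls off the work surface, if the arm or the gripper's body presses on something with over 40 N, if the wrist force passes 120 N, or if a joint passes its speed limit or range.

## Working session

There is one attempt and no reset: what is moved stays moved. The work goes in short steps, Python scripts to look and compute and a shell command to move; the robot and the scene stay as the last step left them, time stands still between calls to the robot, and variables do not carry over. Pictures are saved under pics/ and viewed, and the job is handed in when it is done.

```bash
ls; mkdir -p pics; python3 - <<'E'
from plant import *
import cv2
s=state();print(s)
for n in ("side","top","wrist"):
    f=grab_frame(n);cv2.imwrite(f"pics/{n}0.png",f[:,:,::-1]);
    for t in ("carrier_center","vise","jaw","handle"):
        print(n,t,[(round(d["conf"],2),[round(float(v)) for v in d["pixel"]]) for d in landmark_of(n,t)],[(round(d["conf"],2),[round(float(v)) for v in d["bbox"]]) for d in find_in(n,t)])
    print(camera_model(n))
E
```

```text
pics
{'time': 0.0, 'joint_pos': array([ 9.99994374e-01,  5.33935000e-02,  1.61432160e+00,  1.54229832e-05,
        1.47597319e+00, -1.19006470e-01]), 'joint_vel': array([-8.93835892e-05,  4.28041202e-04, -1.06628952e-03,  6.02692807e-04,
       -1.87338063e-04,  1.16383204e-03]), 'joint_efforts': array([ 1.99231792e-03, -3.93678331e+01, -3.70180535e+01,  1.12095561e-04,
        6.80013283e-03,  9.23419975e-06]), 'tool_pos': array([0.27254099, 0.56178897, 0.24702377]), 'tool_rot': array([-3.61497741e-04,  2.23981981e-01,  9.74592722e-01, -9.83513327e-04]), 'contact_force': array([-0.07583591,  0.50757712,  0.53077576]), 'ft_torque': array([ 0.04066983, -0.03645278,  0.06066477]), 'gripper_width': 0.9978699063610599}
side carrier_center [(0.87, [303, 258]), (0.8, [336, 305]), (0.6, [351, 272])] [(0.76, [338, 256, 371, 287]), (0.75, [324, 292, 353, 319]), (0.6, [292, 243, 313, 278])]
side vise [(0.92, [320, 208])] [(0.74, [275, 121, 344, 223])]
side jaw [(0.5, [307, 185])] []
side handle [(0.52, [292, 130])] [(0.72, [290, 120, 299, 140])]
{'camera_matrix': array([[517.30642428,   0.    
[... 1079 characters left out ...]
 carrier_center [] [(0.53, [2, 385, 7, 399])]
wrist vise [] []
wrist jaw [] []
wrist handle [] []
{'camera_matrix': array([[312.56062513,   0.        , 316.96134653],
       [  0.        , 312.56062513, 198.48975642],
       [  0.        ,   0.        ,   1.        ]]), 'dist_coeffs': array([0.0111679, 0.       , 0.       , 0.       , 0.       ]), 'mount': array([[ 2.86283330e-04, -9.49357429e-01, -3.14198010e-01,
         8.10481390e-02],
       [ 9.99999956e-01,  2.97358232e-04,  1.26801265e-05,
        -9.52589809e-04],
       [ 8.13913926e-05, -3.14198000e-01,  9.49357472e-01,
        -1.24738582e-01],
       [ 0.00000000e+00,  0.00000000e+00,  0.00000000e+00,
         1.00000000e+00]])}
```

View pics/side0.png

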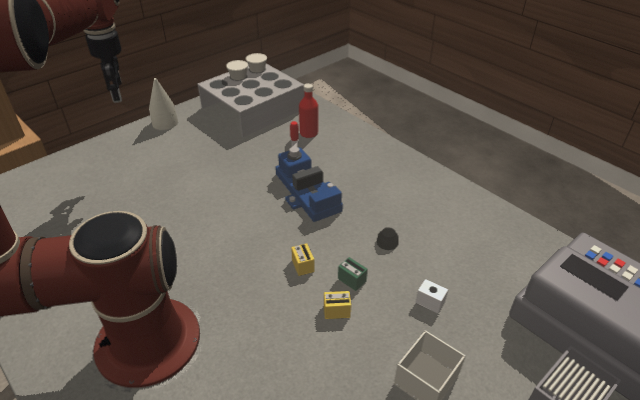

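View pics/top0.png

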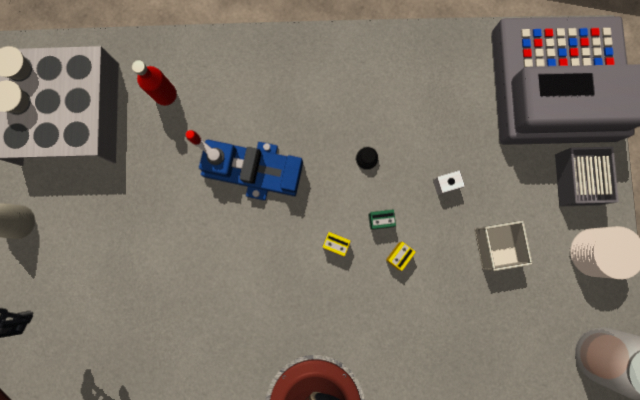

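View pics/wrist0.png

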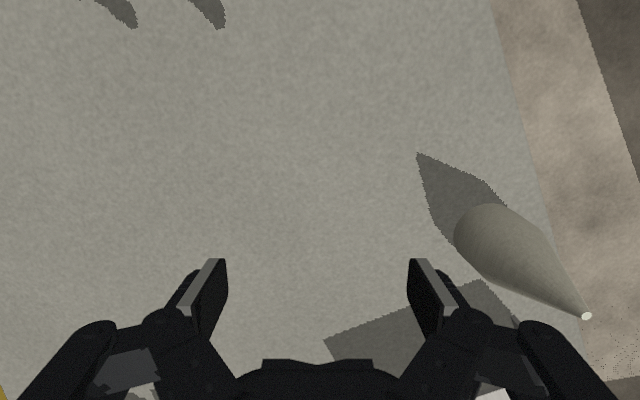

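The top view shows the green carrier at about (383,220), with yellow look-alikes at (337,244) and (401,257). The vise spans (200–301,135–200): the fixed jaw is at right, the moving jaw at about (252,165) and the handle at (193,137). A red bottle stands at (155,85). I'll localise these next.

```bash
cat > h.py <<'E'
import numpy as np, cv2
from plant import *
from scipy.spatial.transform import Rotation as R
def Tcw(n,s=None):
    m=camera_model(n)
    if 'mount' in m:
        s=s or state(); T=np.eye(4); q=s['tool_rot']; T[:3,:3]=R.from_quat(np.r_[q[1:],q[0]]).as_matrix(); T[:3,3]=s['tool_pos']
        return np.linalg.inv(T@m['mount'])
    T=np.eye(4);T[:3,:3]=cv2.Rodrigues(m['rvec'])[0];T[:3,3]=m['tvec'];return T
def ray(n,p,s=None):
    m=camera_model(n);T=Tcw(n,s)
    u=cv2.undistortPoints(np.array([[p]],float),m['camera_matrix'],m['dist_coeffs'])[0,0]
    d=T[:3,:3].T@np.r_[u,1];return -T[:3,:3].T@T[:3,3],d/np.linalg.norm(d)
def onz(n,p,z,s=None):
    o,d=ray(n,p,s);return o+d*(z-o[2])/d[2]
def tri(*rs):
    A=sum(np.eye(3)-np.outer(d,d) for o,d in rs);b=sum((np.eye(3)-np.outer(d,d))@o for o,d in rs)
    x=np.linalg.solve(A,b);return x,[np.linalg.norm((np.eye(3)-np.outer(d,d))@(x-o)) for o,d in rs]
def proj(n,P,s=None):
    m=camera_model(n);T=Tcw(n,s)
    return cv2.projectPoints(np.array(P,float).reshape(-1,1,3),cv2.Rodrigues(T[:3,:3])[0],T[:3,3],m['camera_matrix'],m['dist_coeffs'])[0][:,0]
E
python3 - <<'E'
from h import *
for k,a,b,z in (("carrier",(351,272),(383,220),.0225),("vise",(320,208),(284,173),0),("jaw",(307,185),(256,170),.03),("handle",(292,130),(195,138),.127)):
    x,e=tri(ray("side",a),ray("top",b));print(k,x.round(4),np.round(e,4),onz("side",a,z).round(4),onz("top",b,z).round(4))
t=cv2.imread("pics/top0.png");
c=np.vstack([cv2.resize(t[120:210,180:310],None,fx=5,fy=5,interpolation=2)]);cv2.imwrite("pics/tv.png",c)
c=cv2.resize(t[200:240,360:410],None,fx=10,fy=10,interpolation=2);cv2.imwrite("pics/tc.png",c)
E
```

```text
carrier [ 0.4278 -0.1713  0.0339] [0.0012 0.0012] [ 0.4342 -0.164   0.0225] [ 0.4295 -0.1738  0.0225]
vise [0.5498 0.064  0.0009] [0.0038 0.0038] [ 0.5472  0.0667 -0.    ] [0.553  0.0618 0.    ]
jaw [0.5539 0.1256 0.0407] [0.0007 0.0007] [0.5618 0.1359 0.03  ] [0.5565 0.1267 0.03  ]
handle [0.6082 0.2458 0.1351] [0.0027 0.0027] [0.6136 0.257  0.127 ] [0.6126 0.2465 0.127 ]
```

View pics/tv.png

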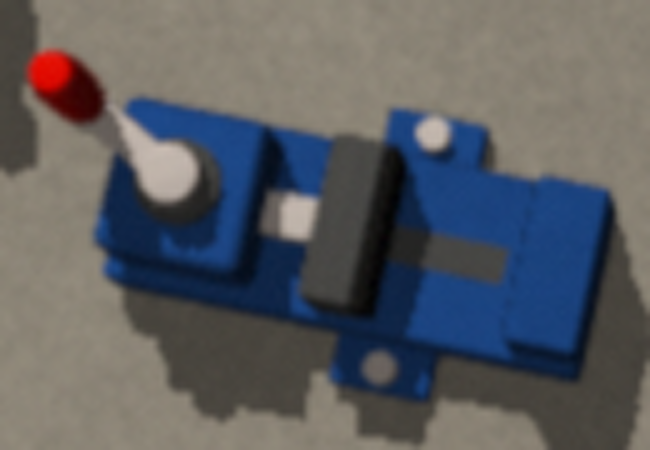

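View pics/tc.png

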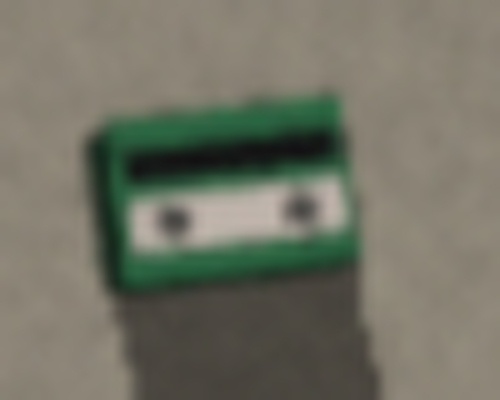

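```bash
python3 - <<'E'
from h import *
from scipy.optimize import least_squares
def W(p,P): 
    c,s=np.cos(p[2]),np.sin(p[2]);P=np.array(P,float);return np.c_[p[0]+c*P[:,0]-s*P[:,1],p[1]+s*P[:,0]+c*P[:,1],P[:,2]]
def fit(P,px,p0):
    r=least_squares(lambda p:(proj("top",W(p,P))-px).ravel(),p0);print(r.x.round(4),np.degrees(r.x[2]).round(2));print(r.fun.reshape(-1,2).round(2).tolist());return r.x
# carrier x long? short side 40 (x), 56 along y. 
px=np.array([(105,122),(338,97),(358,262),(122,290)])/10+[359.55,199.55]
w=[onz("top",q,.045)for q in px];print([np.linalg.norm(w[i]-w[(i+1)%4]).round(4) for i in range(4)])
fit([(.02,.028,.045),(.02,-.028,.045),(-.02,-.028,.045),(-.02,.028,.045)],px,[.43,-.17,0])
px=np.array([(541,178),(610,190),(577,355),(508,345),(268,125),(238,272)])/5+[179.6,119.6]
P=[(0,.04,.07),(.035,.04,.07),(.035,-.04,.07),(0,-.04,.07),(-.125,.035,.08),(-.125,-.035,.08)]
v=fit(P[:4],px[:4],[.55,.06,-1.8]);v=fit(P,px,[.55,.06,-1.8])
h=np.array((52,72))/5+[179.6,119.6];t=onz("top",h,.152);print("handle top",t)
ax=W(v,[(-.16,0,.127)])[0];print("axis",ax,np.linalg.norm((t-ax)[:2]),np.degrees(np.arctan2(*(t-ax)[1::-1])))
# jaw face
for u in ((405,145),(380,310)):
    q=onz("top",np.array(u)/5+[179.6,119.6],.069);d=q[:2]-v[:2];c,s=np.cos(v[2]),np.sin(v[2]);print("jaw edge in vise",c*d[0]+s*d[1],-s*d[0]+c*d[1])
b=onz("top",(140,68),.2);print("bottle top z.2?",b,onz("top",(165,97),0))
E
```

```text
[np.float64(0.0549), np.float64(0.0388), np.float64(0.0555), np.float64(0.0394)]
[ 0.4308 -0.1696  0.0819] 4.69
[[-0.35, -0.16], [0.12, -0.2], [0.25, 0.3], [-0.01, 0.06]]
[ 0.5436  0.0568 -1.7793] -101.95
[[-0.56, -0.42], [0.52, -0.11], [0.62, 0.64], [-0.58, -0.12]]
[ 0.5443  0.0568 -1.7993] -103.09
[[-0.2, -0.67], [0.81, -0.07], [0.23, 0.55], [-0.9, -0.5], [0.44, 0.3], [-0.37, 0.37]]
handle top [0.61481738 0.25028758 0.152     ]
axis [0.58054162 0.21262532 0.127     ] 0.05092419500511789 47.6952269854092
jaw edge in vise -0.06437753277276416 0.04128004424043946
jaw edge in vise -0.05895745900548146 -0.03660835880303533
bottle top z.2? [0.74375316 0.34098918 0.2       ] [0.7548364  0.35867865 0.        ]
```

```bash
python3 -m crank '[{"angular":[0,0,0],"delta_pos":[-0.77,-0.98,0.08],"gripper":1},{"angular":[0,0,0],"delta_pos":[-0.77,-0.98,0.08],"gripper":1},{"angular":[0,0,0],"delta_pos":[-0.77,-0.98,0.08],"gripper":1},{"angular":[0,0,0],"delta_pos":[-0.77,-0.98,0.08],"gripper":1},{"angular":[0,0,0],"delta_pos":[-0.77,-0.98,0.08],"gripper":1},{"angular":[0,0,0],"delta_pos":[-0.77,-0.98,0.08],"gripper":1},{"angular":[0,0,0],"delta_pos":[-0.77,-0.98,0.08],"gripper":1},{"angular":[0,0,0],"delta_pos":[-0.77,-0.98,0.08],"gripper":1},{"angular":[0,0,0],"delta_pos":[-0.77,-0.98,0.08],"gripper":1},{"angular":[0,0,0],"delta_pos":[-0.77,-0.98,0.08],"gripper":1}]'
```

```text
time: 2.6
tool_pos: [0.3524, 0.1958, 0.2244]
tool_rot: [0.0, 0.224, 0.975, 0.0]
contact_force: [0.4, -1.5, 0.5]
gripper_width: 1.003
```

```bash
python3 -m crank '[{"angular":[0,0,0],"delta_pos":[-0.77,-0.98,0.08],"gripper":1},{"angular":[0,0,0],"delta_pos":[-0.77,-0.98,0.08],"gripper":1},{"angular":[0,0,0],"delta_pos":[-0.77,-0.98,0.08],"gripper":1},{"angular":[0,0,0],"delta_pos":[-0.77,-0.98,0.08],"gripper":1},{"angular":[0,0,0],"delta_pos":[-0.77,-0.98,0.08],"gripper":1},{"angular":[0,0,0],"delta_pos":[-0.77,-0.98,0.08],"gripper":1},{"angular":[0,0,0],"delta_pos":[-0.77,-0.98,0.08],"gripper":1},{"angular":[0,0,0],"delta_pos":[-0.77,-0.98,0.08],"gripper":1},{"angular":[0,0,0],"delta_pos":[-0.77,-0.98,0.08],"gripper":1},{"angular":[0,0,1],"delta_pos":[-0.77,-0.98,0.08],"gripper":1},{"angular":[0,0,1],"delta_pos":[0,0,0],"gripper":1},{"angular":[0,0,1],"delta_pos":[0,0,0],"gripper":1}]'
python3 -m crank '[{"angular":[0,0,1],"delta_pos":[0,0,0],"gripper":1},{"angular":[0,0,1],"delta_pos":[0,0,0],"gripper":1},{"angular":[0,0,1],"delta_pos":[0,0,0],"gripper":1},{"angular":[0,0,1],"delta_pos":[0,0,0],"gripper":1},{"angular":[0,0,1],"delta_pos":[0,0,0],"gripper":1},{"angular":[0,0,1],"delta_pos":[0,0,0],"gripper":1},{"angular":[0,0,1],"delta_pos":[0,0,0],"gripper":1},{"angular":[0,0,1],"delta_pos":[0,0,0],"gripper":1},{"angular":[0,0,1],"delta_pos":[0,0,0],"gripper":1},{"angular":[0,0,1],"delta_pos":[0,0,0],"gripper":1},{"angular":[0,0,1],"delta_pos":[0,0,0],"gripper":1},{"angular":[0,0,1],"delta_pos":[0,0,0],"gripper":1}]'
python3 -m crank '[{"angular":[0,0,1],"delta_pos":[0,0,0],"gripper":1},{"angular":[0,0,1],"delta_pos":[0,0,0],"gripper":1},{"angular":[0,0,1],"delta_pos":[0,0,0],"gripper":1},{"angular":[0,0,1],"delta_pos":[0,0,0],"gripper":1},{"angular":[0,0,1],"delta_pos":[0,0,0],"gripper":1},{"angular":[0,0,1],"delta_pos":[0,0,0],"gripper":1},{"angular":[0,0,1],"delta_pos":[0,0,0],"gripper":1},{"angular":[0,0,1],"delta_pos":[0,0,0],"gripper":1},{"angular":[0,0,1],"delta_pos":[0,0,0],"gripper":1},{"angular":[0,0,1],"delta_pos":[0,0,0],"gripper":1},{"angular":[0,0,1],"delta_pos":[0,0,0],"gripper":1},{"angular":[0,0,1],"delta_pos":[0,0,0],"gripper":1}]'
python3 -m crank '[{"angular":[0,0,1],"delta_pos":[0,0,0],"gripper":1},{"angular":[0,0,1],"delta_pos":[0,0,0],"gripper":1},{"angular":[0,0,0.9],"delta_pos":[0,0,0],"gripper":1},{"angular":[0,0,0],"delta_pos":[0,0,0],"gripper":1}]'
python3 - <<'E'
from h import *
s=state();print(s['joint_pos'].round(3),s['tool_pos'].round(4),s['tool_rot'].round(4))
f=grab_frame("wrist");cv2.imwrite("pics/w1.png",f[:,:,::-1])
for d in landmark_of("wrist","carrier_center"): print(d['conf'],d['pixel'],onz("wrist",d['pixel'],.0225,s))
E
```

```text
time: 4.1
tool_pos: [0.4318, -0.169, 0.2003]
tool_rot: [-0.0, 0.351, 0.936, 0.0]
contact_force: [0.3, 0.2, 0.3]
gripper_width: 0.998
time: 5.6
tool_pos: [0.4318, -0.1684, 0.2004]
tool_rot: [0.0, 0.772, 0.636, 0.0]
contact_force: [0.1, 0.5, 0.7]
gripper_width: 1.002
time: 7.1
tool_pos: [0.4318, -0.1684, 0.2004]
tool_rot: [0.0, 0.986, 0.165, 0.0]
contact_force: [-0.3, 0.1, 0.4]
gripper_width: 0.998
time: 7.6
tool_pos: [0.4318, -0.1684, 0.2004]
tool_rot: [0.0, 0.999, 0.041, 0.0]
contact_force: [-0.1, 0.3, 0.2]
gripper_width: 0.999
[-0.533 -0.317  2.029  0.     1.43   0.957] [ 0.4318 -0.1684  0.2004] [1.000e-04 9.992e-01 4.070e-02 1.000e-04]
0.68 [318.7, 179.6] [ 0.43164965 -0.17089089  0.0225    ]
0.68 [352.8, 259.7] [ 0.34475093 -0.21548531  0.0225    ]
0.65 [208.0, 224.6] [ 0.37359962 -0.05933058  0.0225    ]
```

View pics/w1.png

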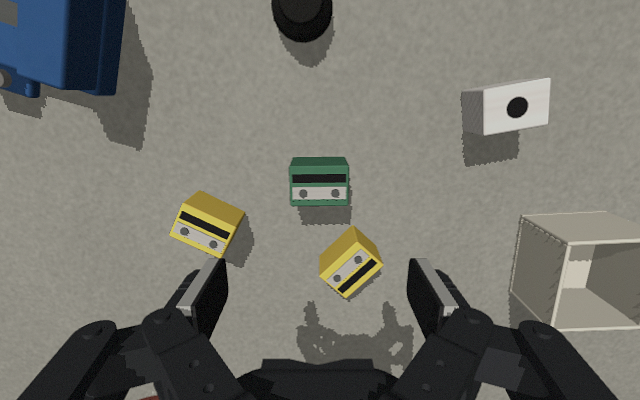

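The wrist view shows the green carrier centred at (319,181), aligned with the image axes. The yellow blocks at (208,225) and (352,262) are clear of the fingers.

```bash
python3 - <<'E'
from h import *
s=state()
w=[onz("wrist",q,.045,s) for q in ((290,168.5),(348.5,168),(349.5,206),(289,206.5))]
print(np.round(w,4),np.mean(w,0))
E
python3 -m crank '[{"angular":[0,0,0],"delta_pos":[0,0.07,0.9],"gripper":1},{"angular":[0,0,0],"delta_pos":[0,0,0.9],"gripper":1},{"angular":[0,0,0],"delta_pos":[0,0,0.9],"gripper":1},{"angular":[0,0,0],"delta_pos":[0,0,0.9],"gripper":1},{"angular":[0,0,0],"delta_pos":[0,0,0],"gripper":1}]'
python3 - <<'E'
from h import *
s=state()
f=grab_frame("wrist");cv2.imwrite("pics/w2.png",f[:,:,::-1])
for d in landmark_of("wrist","carrier_center"): print(d['conf'],d['pixel'],onz("wrist",d['pixel'],.0225,s))
E
```

```text
[[ 0.4459 -0.1432  0.045 ]
 [ 0.4508 -0.1965  0.045 ]
 [ 0.4142 -0.2017  0.045 ]
 [ 0.4089 -0.1443  0.045 ]] [ 0.42994051 -0.17144355  0.045     ]
time: 8.32
tool_pos: [0.4303, -0.1695, 0.09]
tool_rot: [-0.001, 0.999, 0.041, -0.002]
contact_force: [-0.8, 0.0, -0.3]
gripper_width: 0.998
0.83 [366.3, 329.4] [ 0.34586889 -0.21416229  0.0225    ]
0.79 [159.1, 281.0] [ 0.37551724 -0.0620782   0.0225    ]
0.72 [317.6, 222.1] [ 0.42988781 -0.17050217  0.0225    ]
```

View pics/w2.png

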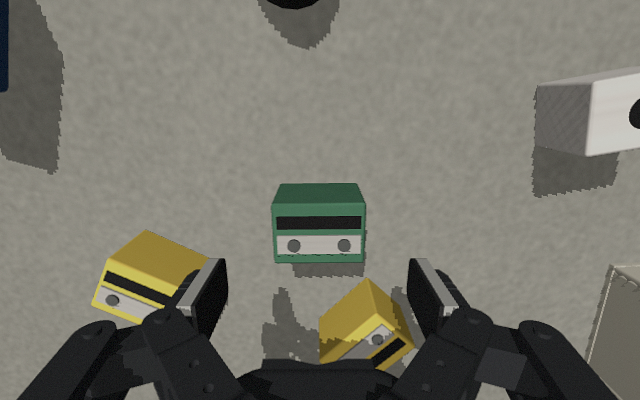

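```bash
python3 -m crank '[{"angular":[0,0,0],"delta_pos":[0,0.03,0.7],"gripper":1},{"angular":[0,0,0],"delta_pos":[0,0,0.7],"gripper":1},{"angular":[0,0,0],"delta_pos":[0,0,0.7],"gripper":1},{"angular":[0,0,0],"delta_pos":[0,0,0],"gripper":1},{"angular":[0,0,0],"delta_pos":[0,0,0],"gripper":0},{"angular":[0,0,0],"delta_pos":[0,0,0],"gripper":0},{"angular":[0,0,0],"delta_pos":[0,0,0],"gripper":0},{"angular":[0,0,0],"delta_pos":[0,0,0],"gripper":0},{"angular":[0,0,0],"delta_pos":[0,0,0],"gripper":0},{"angular":[0,0,0],"delta_pos":[0,0,0],"gripper":0}]'
python3 - <<'E'
from h import *
s=state();print(s['tool_pos'],s['gripper_width'])
f=grab_frame("wrist");cv2.imwrite("pics/w3.png",f[:,:,::-1])
E
```

```text
time: 9.68
tool_pos: [0.4335, -0.1722, 0.0313]
tool_rot: [0.001, 0.999, 0.04, 0.002]
contact_force: [-0.5, -0.7, 6.9]
gripper_width: 0.646
[ 0.43352965 -0.17222035  0.03131881] 0.64601208477383
```

View pics/w3.png

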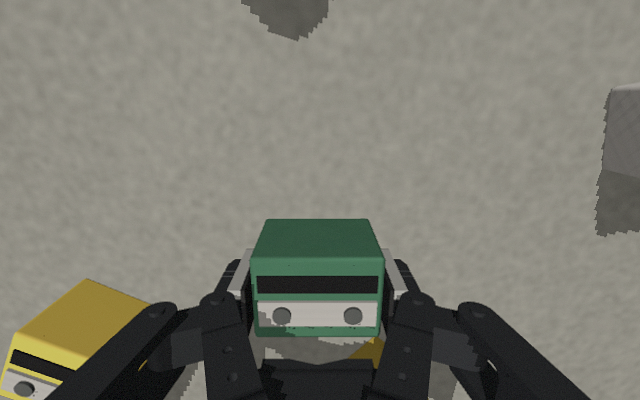

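Gripped with an opening of about 55 mm, which is the 56 mm ends. The wrist view shows the green block between the pads.

```bash
python3 -m crank '[{"angular":[0,0,0],"delta_pos":[0,0,-0.3],"gripper":0},{"angular":[0,0,0],"delta_pos":[0,0,-0.9],"gripper":0},{"angular":[0,0,0],"delta_pos":[0,0,-1],"gripper":0},{"angular":[0,0,0],"delta_pos":[0,0,-1],"gripper":0},{"angular":[0,0,0],"delta_pos":[0,0,-1],"gripper":0},{"angular":[0,0,0],"delta_pos":[0,0,-1],"gripper":0}]'
python3 -m crank '[{"angular":[0,0,0],"delta_pos":[0.51,-0.91,0],"gripper":0},{"angular":[0,0,0],"delta_pos":[0.51,-0.91,0],"gripper":0},{"angular":[0,0,0],"delta_pos":[0.51,-0.91,0],"gripper":0},{"angular":[0,0,0],"delta_pos":[0.51,-0.91,0],"gripper":0},{"angular":[0,0,0],"delta_pos":[0.51,-0.91,0],"gripper":0},{"angular":[0,0,0],"delta_pos":[0.51,-0.91,0],"gripper":0},{"angular":[0,0,0],"delta_pos":[0.51,-0.91,0],"gripper":0},{"angular":[0,0,0],"delta_pos":[0.51,-0.91,0],"gripper":0},{"angular":[0,0,0],"delta_pos":[0.51,-0.91,0],"gripper":0},{"angular":[0,0,-1],"delta_pos":[0,0,0],"gripper":0},{"angular":[0,0,-1],"delta_pos":[0,0,0],"gripper":0},{"angular":[0,0,-1],"delta_pos":[0,0,0],"gripper":0}]'
python3 -m crank '[{"angular":[0,0,-1],"delta_pos":[0,0,0],"gripper":0},{"angular":[0,0,-1],"delta_pos":[0,0,0],"gripper":0},{"angular":[0,0,-1],"delta_pos":[0,0,0],"gripper":0},{"angular":[0,0,-1],"delta_pos":[0,0,0],"gripper":0},{"angular":[0,0,-1],"delta_pos":[0,0,0],"gripper":0},{"angular":[0,0,-1],"delta_pos":[0,0,0],"gripper":0},{"angular":[0,0,-1],"delta_pos":[0,0,0],"gripper":0},{"angular":[0,0,-1],"delta_pos":[0,0,0],"gripper":0},{"angular":[0,0,-1],"delta_pos":[0,0,0],"gripper":0},{"angular":[0,0,-1],"delta_pos":[0,0,0],"gripper":0},{"angular":[0,0,-1],"delta_pos":[0,0,0],"gripper":0},{"angular":[0,0,-0.6],"delta_pos":[0,0,0],"gripper":0}]'
python3 - <<'E'
from h import *
s=state();print(s['time'],s['joint_pos'].round(3),s['tool_pos'].round(4),s['tool_rot'].round(4),s['gripper_width'])
for n in ("wrist","top"):
  f=grab_frame(n);cv2.imwrite(f"pics/{n}4.png",f[:,:,::-1])
  for t in ("vise","jaw","handle","carrier_center"):
    for d in landmark_of(n,t): print(n,t,round(d['conf'],2),d['pixel'],onz(n,d['pixel'],dict(vise=0,jaw=.03,handle=.127,carrier_center=s['tool_pos'][2]-.0085)[t],s).round(4))
t=cv2.imread("pics/top4.png");cv2.imwrite("pics/tv4.png",cv2.resize(t[120:210,180:310],None,fx=5,fy=5,interpolation=2))
E
```

```text
time: 10.48
tool_pos: [0.4313, -0.171, 0.1857]
tool_rot: [-0.0, 0.999, 0.04, -0.001]
contact_force: [0.1, -0.4, -3.6]
gripper_width: 0.645
time: 11.98
tool_pos: [0.5486, 0.0847, 0.1845]
tool_rot: [-0.0, 0.985, 0.172, -0.001]
contact_force: [0.6, 0.5, -2.9]
gripper_width: 0.642
time: 13.48
tool_pos: [0.5486, 0.0845, 0.1846]
tool_rot: [-0.001, 0.779, 0.627, -0.001]
contact_force: [-0.6, 0.8, -3.6]
gripper_width: 0.645
13.475 [ 0.019 -0.065  1.838 -0.     1.37   0.233] [0.5486 0.0845 0.1846] [-5.000e-04  7.786e-01  6.275e-01 -8.000e-04] 0.6448610001836832
wrist vise 0.91 [321.7, 199.0] [0.5477 0.061  0.    ]
wrist jaw 0.8 [322.8, 145.4] [0.5608 0.1199 0.03  ]
wrist carrier_center 0.87 [317.7, 271.8] [0.5482 0.0828 0.1761]
top vise 0.7 [285.1, 172.4] [0.5544 0.0591 0.    ]
top handle 0.55 [191.3, 134.1] [0.6215 0.2547 0.127 ]
top carrier_center 0.8 [399.9, 257.9] [ 0.3418 -0.1813  0.1761]
top carrier_center 0.59 [342.8, 241.8] [ 0.377  -0.0673  0.1761]
top carrier_center 0.48 [266.5, 159.9] [0.5491 0.0847 0.1761]
```

View pics/wrist4.png

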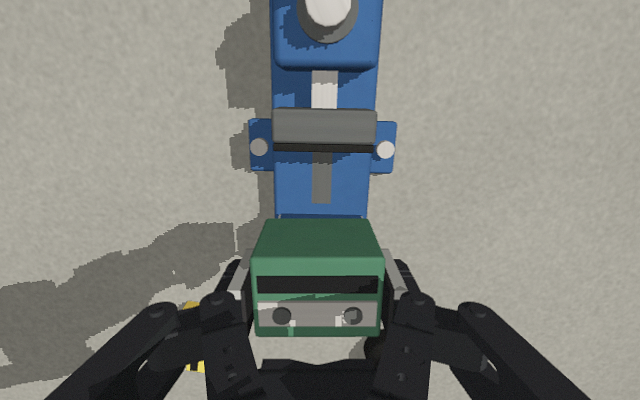

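View pics/tv4.png

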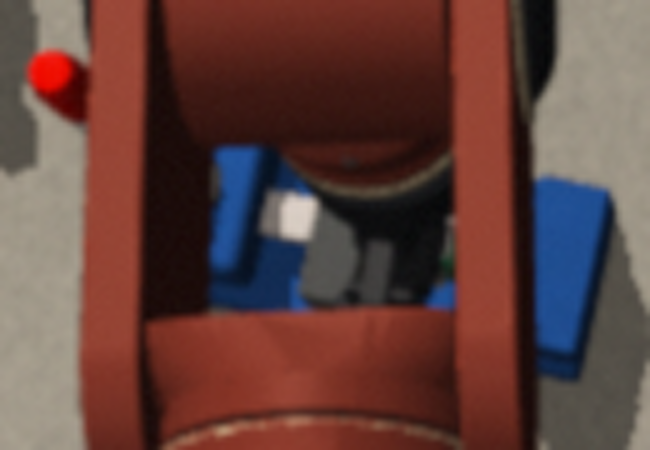

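```bash
python3 - <<'E'
import cv2
t=cv2.imread("pics/wrist4.png");cv2.imwrite("pics/wz4.png",cv2.resize(t[0:230,240:410],None,fx=4,fy=2.6,interpolation=2))
E
```

```text
(no output)
```

View pics/wz4.png

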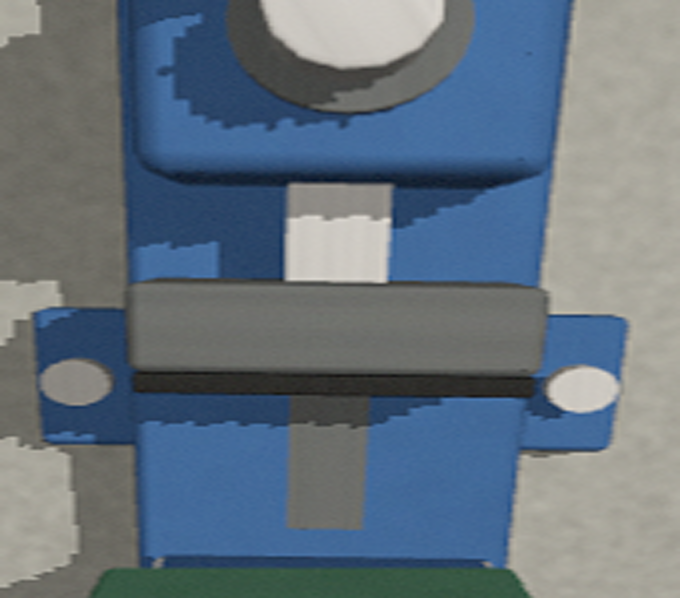

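```bash
python3 - <<'E'
from h import *
s=state()
f=lambda u,v,z:onz("wrist",(240+u/4-.4,v/2.6-.3),z,s)
for n,z,a,b in(("jawlow",.03,(137,391),(530,396)),("jawup",.069,(133,373),(533,378)),("fixedlow",.03,(155,558),(490,562)),("bedL",.03,(140,480),(148,556)),("bedR",.03,(517,480),(509,556))):
    p,q=f(*a,z),f(*b,z);d=p-q;print(n,p.round(4),q.round(4),"mid",((p+q)/2).round(4),"len",np.linalg.norm(d).round(4),"dir",np.degrees(np.arctan2(d[1],d[0])).round(2))
# carrier top-face edges in hand
zt=s['tool_pos'][2]-.031+.045
c=[onz("wrist",q,zt,s) for q in((251,257),(384,257),(381,335.5),(253,336))]
print(np.round(c,4),np.mean(c,0).round(4))
E
```

```text
jawlow [0.5182 0.1251 0.03  ] [0.604  0.1045 0.03  ] mid [0.5611 0.1148 0.03  ] len 0.0883 dir 166.5
jawup [0.5255 0.1357 0.069 ] [0.6002 0.1178 0.069 ] mid [0.5628 0.1267 0.069 ] len 0.0768 dir 166.52
fixedlow [0.5065 0.0644 0.03  ] [0.5848 0.0457 0.03  ] mid [0.5456 0.055  0.03  ] len 0.0805 dir 166.51
bedL [0.5107 0.0941 0.03  ] [0.5051 0.0656 0.03  ] mid [0.5079 0.0798 0.03  ] len 0.0291 dir 78.95
bedR [0.5962 0.0754 0.03  ] [0.5896 0.047  0.03  ] mid [0.5929 0.0612 0.03  ] len 0.0291 dir 76.84
[[0.5274 0.1086 0.1993]
 [0.5791 0.0973 0.1993]
 [0.5721 0.0596 0.1993]
 [0.5176 0.0712 0.1993]] [0.549  0.0842 0.1993]
```

```bash
python3 - <<'E'
from h import *
s=state()
f=lambda u,v,z:onz("wrist",(240+u/4-.4,v/2.6-.3),z,s)
a=np.radians(-103.4);x=np.array([np.cos(a),np.sin(a)]);y=np.array([-x[1],x[0]]);o=np.array([.545,.056])
for p in (f(137,391,.069),f(530,396,.069)): print("jaw front",x@(p[:2]-o),y@(p[:2]-o))
c=np.array([.549,.0842]);print("carrier in vise",x@(c-o),y@(c-o))
t=o-.027*x;d=t-c;q=2*np.arctan2(s['tool_rot'][2],s['tool_rot'][1]);X=np.array([np.cos(q),np.sin(q)]);Y=np.array([np.sin(q),-np.cos(q)])
print("tool units",X@d/.03,Y@d/.03, np.degrees(q))
E
```

```text
jaw front -0.06766820892291049 -0.03680494510351316
jaw front -0.06753272340583491 0.03916404005369581
carrier in vise -0.02835927137948161 -0.0026441873656976467
tool units -0.04684315102346602 0.08733392359830094 77.6018094307817
```

```bash
python3 -m crank '[{"angular":[0,0,0.22],"delta_pos":[-0.05,0.09,0],"gripper":0},{"angular":[0,0,0],"delta_pos":[0,0,0.5],"gripper":0},{"angular":[0,0,0],"delta_pos":[0,0,0.7],"gripper":0},{"angular":[0,0,0],"delta_pos":[0,0,0.7],"gripper":0},{"angular":[0,0,0],"delta_pos":[0,0,0.7],"gripper":0},{"angular":[0,0,0],"delta_pos":[0,0,0.7],"gripper":0},{"angular":[0,0,0],"delta_pos":[0,0,0.5],"gripper":0},{"angular":[0,0,0],"delta_pos":[0,0,0],"gripper":0}]'
python3 - <<'E'
from h import *
s=state();print(s['tool_pos'].round(4),s['tool_rot'].round(4))
f=grab_frame("wrist");cv2.imwrite("pics/w5.png",f[:,:,::-1])
f=grab_frame("side");cv2.imwrite("pics/s5.png",cv2.resize(f[100:240,250:400],None,fx=4,fy=4,interpolation=2)[:,:,::-1])
E
```

```text
time: 14.98
tool_pos: [0.5504, 0.0825, 0.0692]
tool_rot: [-0.001, 0.785, 0.619, -0.002]
contact_force: [0.7, -0.2, -2.8]
gripper_width: 0.65
[0.5504 0.0825 0.0692] [-0.0012  0.7853  0.6192 -0.0016]
```

View pics/w5.png

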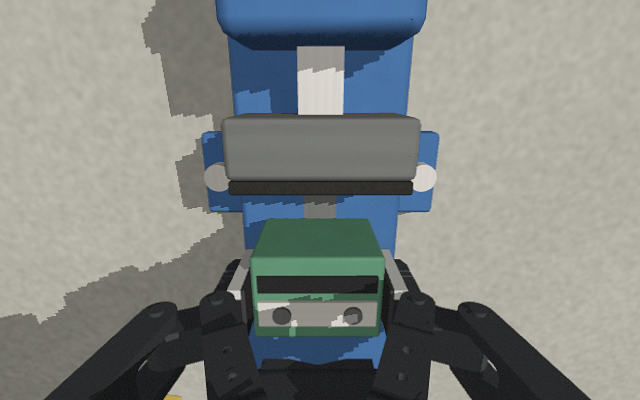

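View pics/s5.png

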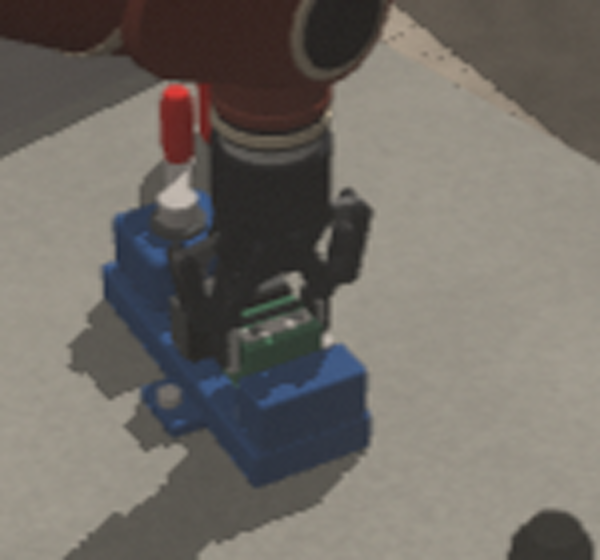

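```bash
python3 -m crank '[{"angular":[0,0,0],"delta_pos":[0,0.04,0.13],"gripper":0},{"angular":[0,0,0],"delta_pos":[0,0,0.13],"gripper":0},{"angular":[0,0,0],"delta_pos":[0,0,0],"gripper":0}]'
```

```text
time: 15.45
tool_pos: [0.5528, 0.0823, 0.0633]
tool_rot: [-0.0, 0.785, 0.619, -0.0]
contact_force: [-0.0, -0.5, -1.2]
gripper_width: 0.643
```

```bash
python3 -m crank '[{"angular":[0,0,0],"delta_pos":[0,0,0.07],"gripper":0},{"angular":[0,0,0],"delta_pos":[0,0,0],"gripper":0},{"angular":[0,0,0],"delta_pos":[0,0,0],"gripper":0}]'
```

```text
time: 15.82
tool_pos: [0.553, 0.0822, 0.0614]
tool_rot: [-0.0, 0.785, 0.619, -0.0]
contact_force: [-0.6, 0.0, -2.1]
gripper_width: 0.646
```

```bash
python3 -m crank '[{"angular":[0,0,0],"delta_pos":[0,0,0.06],"gripper":0},{"angular":[0,0,0],"delta_pos":[0,0,0],"gripper":0},{"angular":[0,0,0],"delta_pos":[0,0,0],"gripper":0}]'
```

```text
time: 16.2
tool_pos: [0.5536, 0.0823, 0.0613]
tool_rot: [0.0, 0.785, 0.619, 0.0]
contact_force: [-3.7, -1.1, 5.6]
gripper_width: 0.644
```

On the bed. Release and rise.

```bash
python3 -m crank '[{"angular":[0,0,0],"delta_pos":[0,0,-0.05],"gripper":1},{"angular":[0,0,0],"delta_pos":[0,0,0],"gripper":1},{"angular":[0,0,0],"delta_pos":[0,0,0],"gripper":1},{"angular":[0,0,0],"delta_pos":[0,0,0],"gripper":1},{"angular":[0,0,0],"delta_pos":[0,0,-0.5],"gripper":1},{"angular":[0,0,0],"delta_pos":[0,0,-1],"gripper":1},{"angular":[0,0,0],"delta_pos":[0,0,-1],"gripper":1},{"angular":[0,0,0],"delta_pos":[0,0,-1],"gripper":1},{"angular":[0,0,0],"delta_pos":[0,0,-1],"gripper":1},{"angular":[0,0,0],"delta_pos":[0,0,-0.7],"gripper":1},{"angular":[0,0,0],"delta_pos":[0,0,0],"gripper":1}]'
python3 - <<'E'
from h import *
s=state();print(s['tool_pos'].round(4),s['tool_rot'].round(4))
f=grab_frame("wrist");cv2.imwrite("pics/w6.png",f[:,:,::-1])
for t in ("carrier_center","jaw","vise","handle"):
  for d in landmark_of("wrist",t): print(t,d['conf'],d['pixel'],onz("wrist",d['pixel'],dict(vise=0,jaw=.03,handle=.127,carrier_center=.0525)[t],s).round(4))
E
```

```text
time: 17.58
tool_pos: [0.5542, 0.0823, 0.2198]
tool_rot: [0.001, 0.785, 0.619, 0.002]
contact_force: [0.2, 0.1, -0.5]
gripper_width: 0.998
[0.5542 0.0823 0.2198] [0.0014 0.7852 0.6192 0.0019]
carrier_center 0.73 [202.4, 314.3] [ 0.3946 -0.0364  0.0525]
carrier_center 0.71 [316.6, 185.0] [0.5534 0.0795 0.0525]
jaw 0.73 [314.7, 137.1] [0.5617 0.1219 0.03  ]
```

View pics/w6.png

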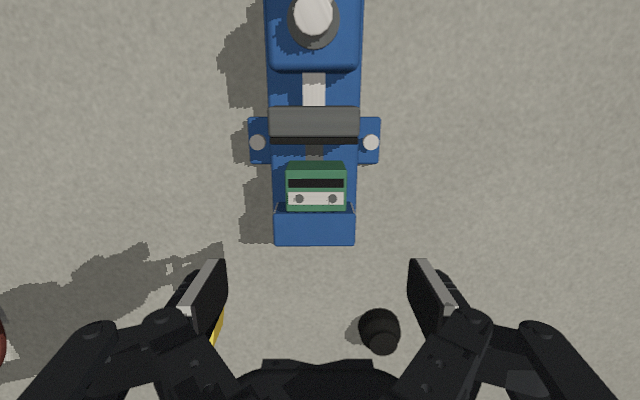

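The carrier stands squarely between the jaws, with its image centre (316,187) within 1–2 mm of mid-jaw. On to the handle.

```bash
python3 -m crank '[{"angular":[0,0,0],"delta_pos":[0.98,0.11,0],"gripper":1},{"angular":[0,0,0],"delta_pos":[0.98,0.11,0],"gripper":1},{"angular":[0,0,0],"delta_pos":[0.98,0.11,0],"gripper":1},{"angular":[0,0,0],"delta_pos":[0.98,0.11,0],"gripper":1},{"angular":[0,0,0],"delta_pos":[0.98,0.11,0],"gripper":1},{"angular":[0,0,0],"delta_pos":[0.98,0.11,0],"gripper":1},{"angular":[0,0,0],"delta_pos":[0,0,0],"gripper":1}]'
python3 - <<'E'
from h import *
s=state();print(s['tool_pos'].round(4),s['tool_rot'].round(4))
f=grab_frame("wrist");cv2.imwrite("pics/w7.png",f[:,:,::-1])
for t in ("handle","vise"):
  for d in landmark_of("wrist",t): print(t,d['conf'],d['pixel'],onz("wrist",d['pixel'],dict(vise=0,handle=.127)[t],s).round(4))
E
```

```text
time: 18.7
tool_pos: [0.613, 0.2505, 0.2154]
tool_rot: [-0.001, 0.785, 0.62, -0.001]
contact_force: [-0.3, 0.0, -0.1]
gripper_width: 1.002
[0.613  0.2505 0.2154] [-5.000e-04  7.846e-01  6.200e-01 -1.100e-03]
handle 0.92 [321.9, 209.2] [0.6161 0.2508 0.127 ]
vise 0.89 [303.2, 319.8] [0.548  0.0593 0.    ]
```

View pics/w7.png

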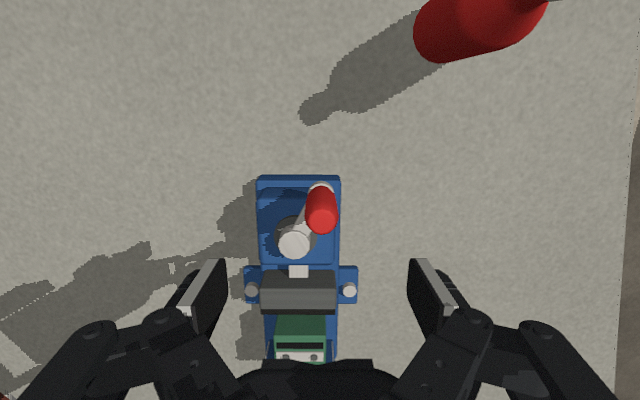

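```bash
python3 - <<'E'
from h import *
s=state()
print(onz("wrist",(322,220),.154,s),onz("wrist",(322,190),.1,s),[onz("wrist",(294,243),z,s).round(4) for z in (.1,.11)])
E
python3 -m crank '[{"angular":[0,0,0],"delta_pos":[0,0.07,0.5],"gripper":1},{"angular":[0,0,0],"delta_pos":[0,0,0.8],"gripper":1},{"angular":[0,0,0],"delta_pos":[0,0,0.8],"gripper":1},{"angular":[0,0,0],"delta_pos":[0,0,0.6],"gripper":1},{"angular":[0,0,0],"delta_pos":[0,0,0],"gripper":1},{"angular":[0,0,0],"delta_pos":[0,0,0],"gripper":1}]'
python3 - <<'E'
from h import *
s=state();print(s['tool_pos'].round(4),s['tool_rot'].round(4))
f=grab_frame("wrist");cv2.imwrite("pics/w8.png",f[:,:,::-1])
f=grab_frame("side");cv2.imwrite("pics/s8.png",cv2.resize(f[70:220,230:380],None,fx=4,fy=4,interpolation=2)[:,:,::-1])
E
```

```text
[0.61632904 0.25119694 0.154     ] [0.61789649 0.25475633 0.1       ] [array([0.5839, 0.2144, 0.1   ]), array([0.5859, 0.219 , 0.11  ])]
time: 19.6
tool_pos: [0.6159, 0.2486, 0.1369]
tool_rot: [0.0, 0.785, 0.619, 0.001]
contact_force: [-0.0, 0.1, 0.3]
gripper_width: 0.998
[0.6159 0.2486 0.1369] [3.000e-04 7.853e-01 6.191e-01 6.000e-04]
```

View pics/w8.png

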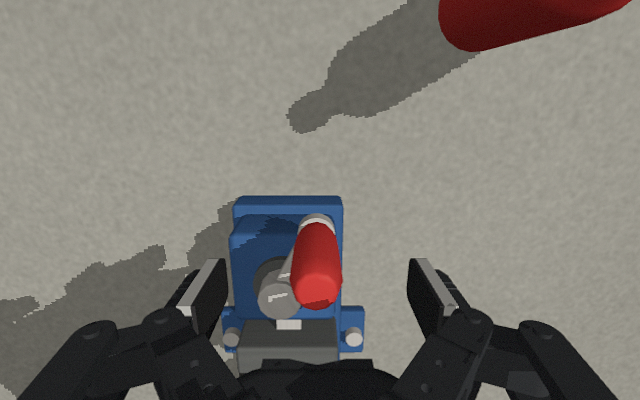

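View pics/s8.png

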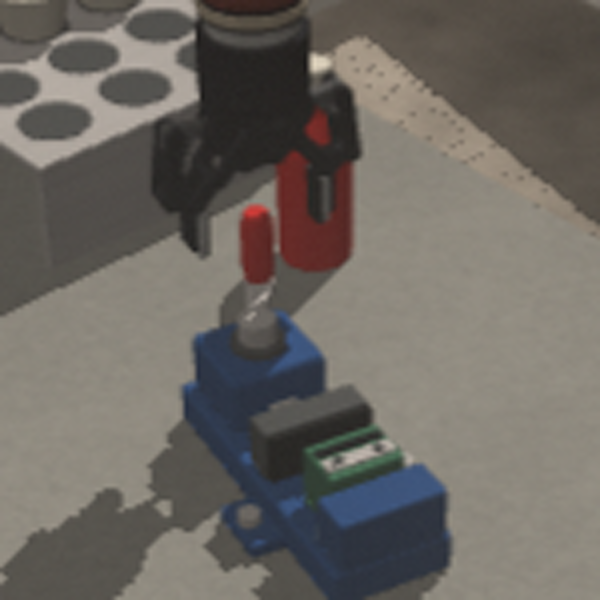

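```bash
python3 -m crank '[{"angular":[0,0,0],"delta_pos":[0.06,0,0.2],"gripper":1},{"angular":[0,0,0],"delta_pos":[0,0,0],"gripper":0},{"angular":[0,0,0],"delta_pos":[0,0,0],"gripper":0},{"angular":[0,0,0],"delta_pos":[0,0,0],"gripper":0},{"angular":[0,0,0],"delta_pos":[0,0,0],"gripper":0},{"angular":[0,0,0],"delta_pos":[0,0,0],"gripper":0},{"angular":[0,0,0],"delta_pos":[0,0,0],"gripper":0},{"angular":[0,0,0],"delta_pos":[0,0,0],"gripper":0}]'
python3 - <<'E'
from h import *
s=state();print(s['tool_pos'].round(4),s['contact_force'].round(1),s['gripper_width'])
f=grab_frame("wrist");cv2.imwrite("pics/w9.png",f[:,:,::-1])
E
```

```text
time: 20.7
tool_pos: [0.6159, 0.2505, 0.1304]
tool_rot: [-0.0, 0.785, 0.619, 0.0]
contact_force: [-1.3, 1.1, 3.2]
gripper_width: 0.26
[0.6159 0.2505 0.1304] [-1.3  1.1  3.2] 0.2597128782949017
```

View pics/w9.png

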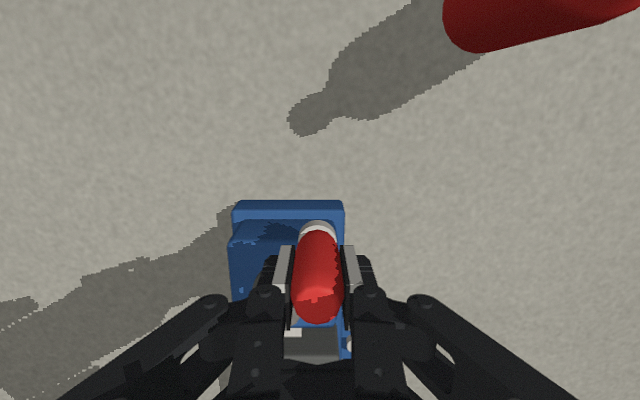

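```bash
python3 -m crank '[{"angular":[0,0,0],"delta_pos":[-0.16,0.24,0],"gripper":0},{"angular":[0,0,0],"delta_pos":[-0.2,0.21,0],"gripper":0},{"angular":[0,0,0],"delta_pos":[-0.23,0.18,0],"gripper":0},{"angular":[0,0,0],"delta_pos":[-0.26,0.13,0],"gripper":0}]'; python3 - <<'E'
from h import *
s=state();p=s['tool_pos'];print(s['contact_force'].round(1),s['ft_torque'].round(2)); d=p[:2]-[.5831,.2128];print(np.hypot(*d),np.degrees(np.arctan2(d[1],d[0]))-76.5)
E
```

```text
time: 21.25
tool_pos: [0.6326, 0.2199, 0.1304]
tool_rot: [-0.0, 0.785, 0.619, 0.0]
contact_force: [-2.4, 4.2, 4.5]
gripper_width: 0.262
[-2.4  4.2  4.5] [0.52 0.55 0.04]
0.04996364482617858 -68.34523257420915
```

```bash
python3 -m crank '[{"angular":[0,0,0],"delta_pos":[-0.28,0.09,0],"gripper":0},{"angular":[0,0,0],"delta_pos":[-0.29,0.04,0],"gripper":0},{"angular":[0,0,0],"delta_pos":[-0.29,-0.01,0],"gripper":0},{"angular":[0,0,0],"delta_pos":[-0.28,-0.06,0],"gripper":0},{"angular":[0,0,0],"delta_pos":[-0.27,-0.11,0],"gripper":0},{"angular":[0,0,0],"delta_pos":[-0.24,-0.16,0],"gripper":0},{"angular":[0,0,0],"delta_pos":[-0.21,-0.2,0],"gripper":0}]'; python3 - <<'E'
from h import *
s=state();p=s['tool_pos'];print(s['contact_force'].round(1),s['ft_torque'].round(2)); d=p[:2]-[.5831,.2128];print(np.hypot(*d),np.degrees(np.arctan2(d[1],d[0]))-76.5)
f=grab_frame("side");cv2.imwrite("pics/s10.png",cv2.resize(f[70:220,230:380],None,fx=4,fy=4,interpolation=2)[:,:,::-1])
f=grab_frame("top");cv2.imwrite("pics/t10.png",cv2.resize(f[120:210,180:310],None,fx=5,fy=5,interpolation=2)[:,:,::-1])
E
```

```text
time: 22.12
tool_pos: [0.6075, 0.1689, 0.1304]
tool_rot: [0.0, 0.785, 0.619, 0.001]
contact_force: [2.3, 6.2, 3.6]
gripper_width: 0.261
[2.3 6.2 3.6] [ 1.06 -0.01 -0.01]
0.05021697395039439 -137.48283320565344
```

View pics/s10.png

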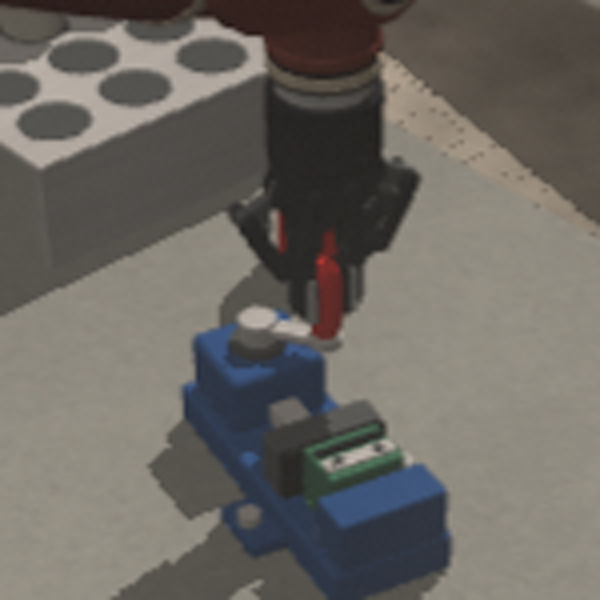

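View pics/t10.png

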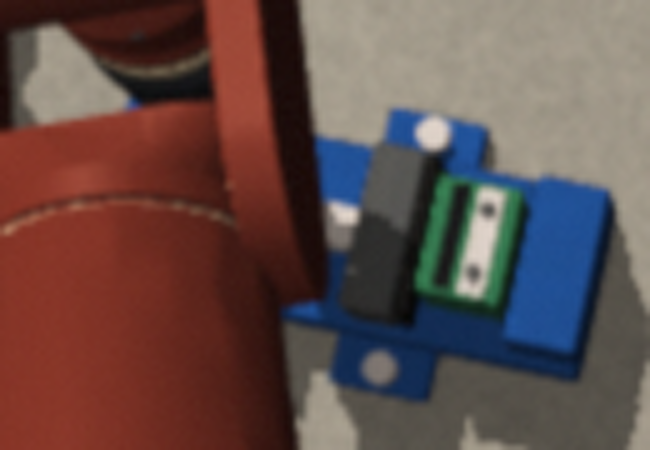

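```bash
python3 -m crank '[{"angular":[0,0,0],"delta_pos":[-0.18,-0.23,0],"gripper":0},{"angular":[0,0,0],"delta_pos":[-0.13,-0.26,0],"gripper":0},{"angular":[0,0,0],"delta_pos":[-0.09,-0.28,0],"gripper":0},{"angular":[0,0,0],"delta_pos":[0,0,0],"gripper":0}]'; cat > m.py <<'E'
from h import *
import sys
s=state();p=s['tool_pos']; d=p[:2]-[.5831,.2128];a=np.arctan2(d[1],d[0]);r=np.hypot(*d)
F=s['contact_force'];t=np.array([np.sin(a),-np.cos(a)]) # cw tangent
psi=np.degrees(a)-76.5
if psi>0: psi-=360
print("t",s['time'],"r",r.round(4),"psi",psi.round(1),"turned",np.radians(-27-psi).round(3),"F",F.round(1),"tangential resist",-(F[:2]@t).round(1),"radial",(F[:2]@d/r).round(1))
if len(sys.argv)>1:
    n=sys.argv[1]
    f=grab_frame("side");a=cv2.resize(f[150:225,265:350],None,fx=6,fy=6,interpolation=2)[:,:,::-1];cv2.imwrite(f"pics/s{n}.png",a)
    f=grab_frame("top");cv2.imwrite(f"pics/t{n}.png",cv2.resize(f[120:210,200:310],None,fx=6,fy=6,interpolation=2)[:,:,::-1])
E
python3 m.py 11
```

```text
time: 22.72
tool_pos: [0.5821, 0.1625, 0.1303]
tool_rot: [0.0, 0.785, 0.619, 0.001]
contact_force: [0.4, 3.8, 4.6]
gripper_width: 0.26
t 22.725 r 0.0503 psi -167.6 turned 2.455 F [0.4 3.8 4.6] tangential resist 0.3 radial -3.8
```

View pics/t11.png

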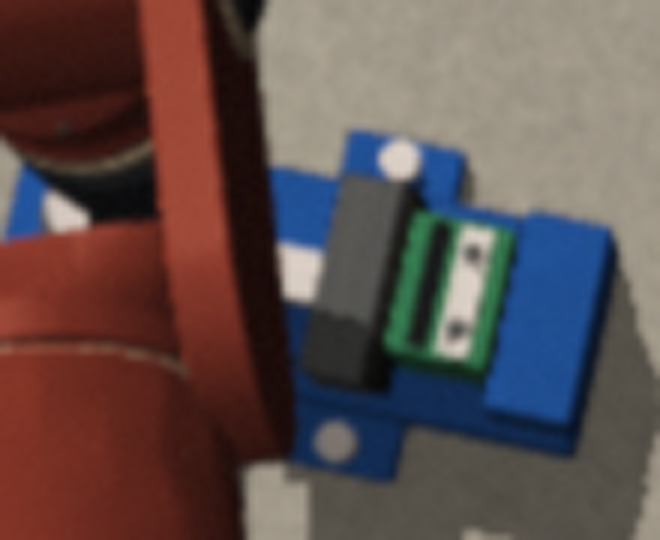

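```bash
python3 -m crank '[{"angular":[0,0,0],"delta_pos":[-0.02,-0.15,0],"gripper":0},{"angular":[0,0,0],"delta_pos":[-0.01,-0.15,0],"gripper":0},{"angular":[0,0,0],"delta_pos":[0,0,0],"gripper":0}]'; python3 m.py 12
```

```text
time: 23.2
tool_pos: [0.5732, 0.1636, 0.1304]
tool_rot: [0.001, 0.785, 0.619, 0.0]
contact_force: [3.3, 1.7, 1.8]
gripper_width: 0.265
t 23.2 r 0.0502 psi -177.8 turned 2.632 F [3.3 1.7 1.8] tangential resist 2.9 radial -2.3
```

View pics/t12.png

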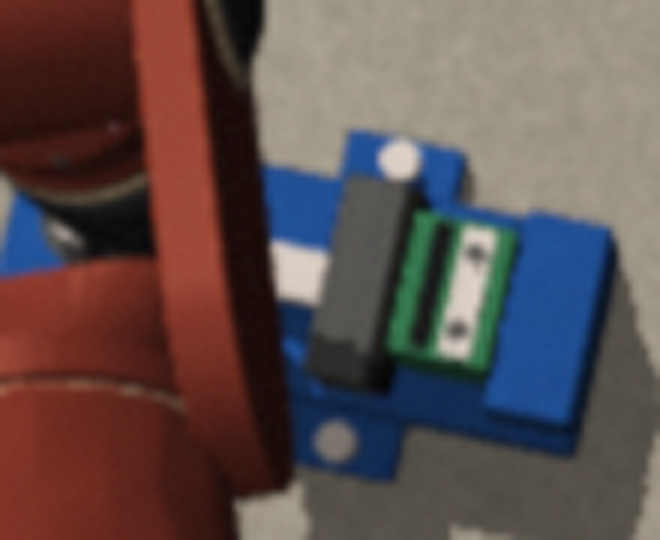

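View pics/s12.png

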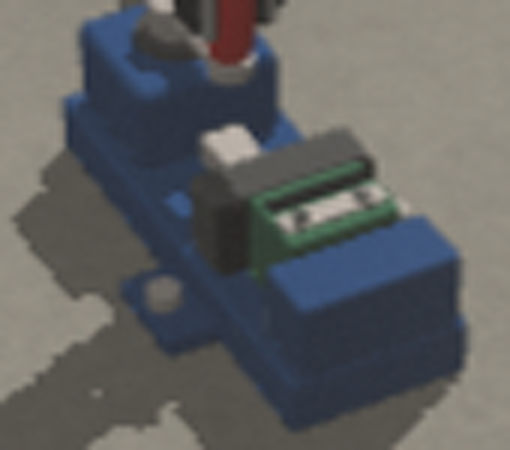

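```bash
python3 -m crank '[{"angular":[0,0,0],"delta_pos":[0.0,-0.15,0],"gripper":0},{"angular":[0,0,0],"delta_pos":[0,0,0],"gripper":0},{"angular":[0,0,0],"delta_pos":[0,0,0],"gripper":0}]'; python3 m.py
python3 -m crank '[{"angular":[0,0,0],"delta_pos":[0.02,-0.15,0],"gripper":0},{"angular":[0,0,0],"delta_pos":[0,0,0],"gripper":0},{"angular":[0,0,0],"delta_pos":[0,0,0],"gripper":0}]'; python3 m.py 13
```

```text
time: 23.68
tool_pos: [0.5691, 0.1646, 0.1304]
tool_rot: [0.001, 0.785, 0.619, 0.0]
contact_force: [4.4, 1.6, 2.7]
gripper_width: 0.264
t 23.675 r 0.0502 psi -182.7 turned 2.718 F [4.4 1.6 2.7] tangential resist 3.8 radial -2.7
time: 24.05
tool_pos: [0.565, 0.166, 0.1304]
tool_rot: [0.001, 0.785, 0.619, 0.0]
contact_force: [5.6, 0.2, 2.4]
gripper_width: 0.263
t 24.05 r 0.0502 psi -187.6 turned 2.803 F [5.6 0.2 2.4] tangential resist 5.2 radial -2.2
```

View pics/t13.png

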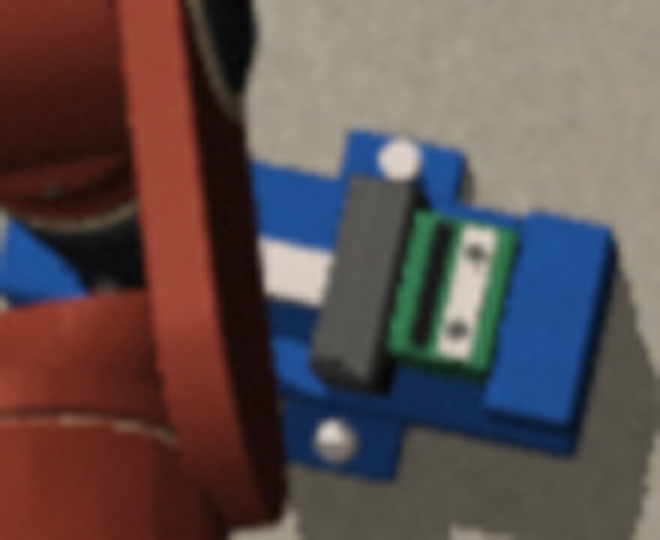

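```bash
python3 -m crank '[{"angular":[0,0,0],"delta_pos":[0.03,-0.15,0],"gripper":0},{"angular":[0,0,0],"delta_pos":[0,0,0],"gripper":0},{"angular":[0,0,0],"delta_pos":[0,0,0],"gripper":0}]'; python3 m.py
```

```text
time: 24.52
tool_pos: [0.5612, 0.1676, 0.1304]
tool_rot: [0.002, 0.785, 0.619, 0.001]
contact_force: [6.7, -1.2, 2.7]
gripper_width: 0.262
t 24.525 r 0.0502 psi -192.3 turned 2.886 F [ 6.7 -1.2  2.7] tangential resist 6.6 radial -1.8
```

```bash
python3 -m crank '[{"angular":[0,0,0],"delta_pos":[0,0,0],"gripper":1},{"angular":[0,0,0],"delta_pos":[0,0,0],"gripper":1},{"angular":[0,0,0],"delta_pos":[0,0,0],"gripper":1},{"angular":[0,0,0],"delta_pos":[0,0,0],"gripper":1},{"angular":[0,0,0],"delta_pos":[0,0,0],"gripper":1},{"angular":[0,0,0],"delta_pos":[0,0,-0.6],"gripper":1},{"angular":[0,0,0],"delta_pos":[0,0,-1],"gripper":1},{"angular":[0,0,0],"delta_pos":[0,0,-1],"gripper":1},{"angular":[0,0,0],"delta_pos":[0,0,-1],"gripper":1},{"angular":[0,0,0],"delta_pos":[0,0,0],"gripper":1}]'; python3 - <<'E'
from h import *
s=state();print(s['tool_pos'].round(4))
f=grab_frame("wrist");cv2.imwrite("pics/w14.png",f[:,:,::-1])
for t,z in (("handle",.127),("carrier_center",.0525),("jaw",.03)):
  for d in landmark_of("wrist",t): print(t,round(d['conf'],2),d['pixel'],onz("wrist",d['pixel'],z,s).round(4))
E
python3 m.py 14
```

```text
time: 25.78
tool_pos: [0.5621, 0.1688, 0.2432]
tool_rot: [0.002, 0.785, 0.619, 0.004]
contact_force: [0.7, -0.4, 0.2]
gripper_width: 0.998
[0.5621 0.1688 0.2432]
handle 0.87 [324.5, 199.4] [0.5683 0.167  0.127 ]
carrier_center 0.72 [326.5, 255.9] [0.552  0.0763 0.0525]
carrier_center 0.59 [224.8, 354.0] [ 0.3963 -0.0282  0.0525]
jaw 0.74 [323.1, 230.4] [0.5536 0.0979 0.03  ]
t 25.975 r 0.0504 psi -194.6 turned 2.925 F [-0.2  0.5 -0.8] tangential resist -0.4 radial -0.4
```

View pics/w14.png

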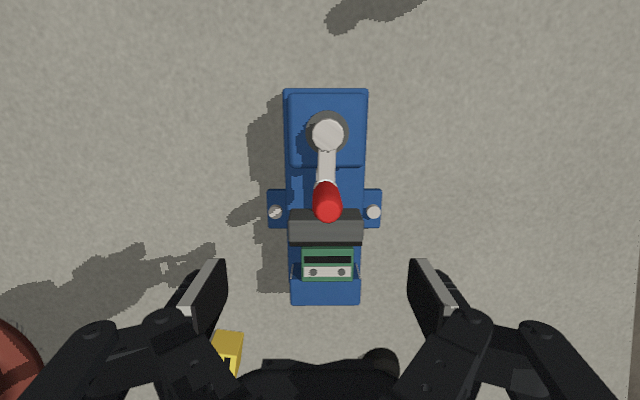

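View pics/s14.png

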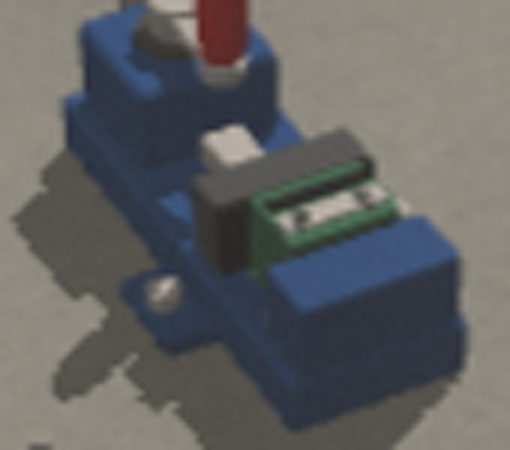

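View pics/t14.png

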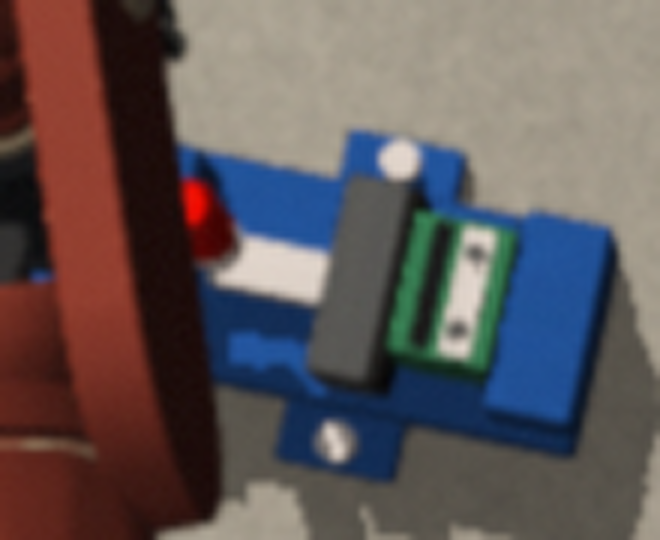

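```bash
python3 - <<'E'
from h import *
s=state()
for n,q,z in (("wrist",(328,133),.105),("wrist",(328.5,211),.152),("wrist",(326,184),.1),("top",(200+196/6-.4,120+200/6-.4),.152)): print(n,onz(n,q,z,s).round(4))
for a in (-192.3,-189,-185):
    p=np.radians(a+76.5);P=[[.5831+.05*np.cos(p),.2128+.05*np.sin(p),z] for z in (.1,.152)]
    print(a,proj("wrist",P,s).round(1).tolist(),((proj("top",P)-[199.6,119.6])*6).round(0).tolist(),proj("side",P).round(1).tolist())
f=grab_frame("wrist");cv2.imwrite("pics/w15.png",cv2.resize(f[80:310,250:410],None,fx=4,fy=2.6,interpolation=2)[:,:,::-1])
E
```

```text
wrist [0.579  0.2157 0.105 ]
wrist [0.567  0.1677 0.152 ]
wrist [0.5677 0.173  0.1   ]
top [0.5712 0.16   0.152 ]
-192.3 [[320.3, 191.2], [320.8, 212.6]] [[202.0, 258.0], [174.0, 228.0]] [[298.7, 159.3], [298.3, 143.3]]
-189 [[323.5, 191.8], [324.7, 213.3]] [[205.0, 251.0], [177.0, 221.0]] [[299.8, 159.1], [299.3, 143.1]]
-185 [[327.5, 192.3], [329.6, 213.8]] [[208.0, 242.0], [181.0, 211.0]] [[301.0, 158.9], [300.6, 142.9]]
```

View pics/w15.png

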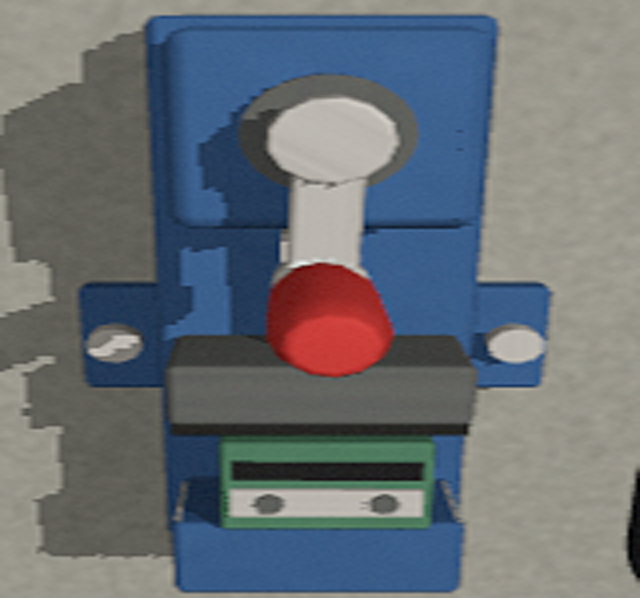

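The carrier is clamped, but the handle has sprung back about 7° since release. That fits friction holding only about 15 N, but I'll regrasp and measure the remaining squeeze, since there is time.

```bash
python3 -m crank '[{"angular":[0,0,0],"delta_pos":[-0.03,0.25,0.3],"gripper":1},{"angular":[0,0,0],"delta_pos":[0,0,0.8],"gripper":1},{"angular":[0,0,0],"delta_pos":[0,0,0.9],"gripper":1},{"angular":[0,0,0],"delta_pos":[0,0,0.9],"gripper":1},{"angular":[0,0,0],"delta_pos":[0,0,0.7],"gripper":1},{"angular":[0,0,0],"delta_pos":[0,0,0],"gripper":1},{"angular":[0,0,0],"delta_pos":[0,0,0],"gripper":1}]'; python3 m.py
python3 -m crank '[{"angular":[0,0,0],"delta_pos":[0,0,0],"gripper":0},{"angular":[0,0,0],"delta_pos":[0,0,0],"gripper":0},{"angular":[0,0,0],"delta_pos":[0,0,0],"gripper":0},{"angular":[0,0,0],"delta_pos":[0,0,0],"gripper":0},{"angular":[0,0,0],"delta_pos":[0,0,0],"gripper":0},{"angular":[0,0,0],"delta_pos":[0,0,0],"gripper":0},{"angular":[0,0,0],"delta_pos":[0,0,0],"gripper":0}]'; python3 m.py
```

```text
time: 27.0
tool_pos: [0.5679, 0.1659, 0.131]
tool_rot: [0.0, 0.785, 0.619, 0.001]
contact_force: [0.6, 0.3, -0.3]
gripper_width: 1.001
t 27.0 r 0.0493 psi -184.5 turned 2.748 F [ 0.6  0.3 -0.3] tangential resist 0.5 radial -0.4
time: 27.88
tool_pos: [0.5683, 0.1657, 0.1311]
tool_rot: [0.001, 0.785, 0.619, 0.001]
contact_force: [4.4, -1.9, 5.0]
gripper_width: 0.264
t 27.875 r 0.0494 psi -183.9 turned 2.738 F [ 4.4 -1.9  5. ] tangential resist 4.8 radial 0.5
```

```bash
python3 -m crank '[{"angular":[0,0,0],"delta_pos":[0.01,-0.06,0],"gripper":0}]'; python3 m.py; python3 -m crank '[{"angular":[0,0,0],"delta_pos":[0.01,-0.06,0],"gripper":0}]'; python3 m.py;  python3 -m crank '[{"angular":[0,0,0],"delta_pos":[0.01,-0.06,0],"gripper":0}]'; python3 m.py
```

```text
time: 28.0
tool_pos: [0.567, 0.1661, 0.1312]
tool_rot: [0.001, 0.785, 0.619, 0.001]
contact_force: [7.0, -2.7, 3.0]
gripper_width: 0.262
t 28.0 r 0.0494 psi -185.6 turned 2.768 F [ 7.  -2.7  3. ] tangential resist 7.5 radial 0.3
time: 28.12
tool_pos: [0.5653, 0.1667, 0.1312]
tool_rot: [0.002, 0.785, 0.619, 0.001]
contact_force: [7.0, -3.3, 3.4]
gripper_width: 0.261
t 28.125 r 0.0494 psi -187.6 turned 2.802 F [ 7.  -3.3  3.4] tangential resist 7.7 radial 0.5
time: 28.25
tool_pos: [0.5638, 0.1673, 0.1312]
tool_rot: [0.002, 0.785, 0.619, 0.001]
contact_force: [7.3, -3.4, 2.5]
gripper_width: 0.262
t 28.25 r 0.0494 psi -189.6 turned 2.837 F [ 7.3 -3.4  2.5] tangential resist 8.0 radial 0.3
```

Resistance while turning was 7.5–8 N against about 3 N when free. That means about 20 N of squeeze, so the clamp is firm. Release for good.

```bash
python3 -m crank '[{"angular":[0,0,0],"delta_pos":[0,0,0],"gripper":1},{"angular":[0,0,0],"delta_pos":[0,0,0],"gripper":1},{"angular":[0,0,0],"delta_pos":[0,0,0],"gripper":1},{"angular":[0,0,0],"delta_pos":[0,0,0],"gripper":1},{"angular":[0,0,0],"delta_pos":[0,0,0],"gripper":1},{"angular":[0,0,0],"delta_pos":[0,0,-0.6],"gripper":1},{"angular":[0,0,0],"delta_pos":[0,0,-1],"gripper":1},{"angular":[0,0,0],"delta_pos":[0,0,-1],"gripper":1},{"angular":[0,0,0],"delta_pos":[0,0,-1],"gripper":1},{"angular":[0,0,0],"delta_pos":[0,0,0],"gripper":1},{"angular":[0,0,0],"delta_pos":[0,0,0],"gripper":1},{"angular":[0,0,0],"delta_pos":[0,0,0],"gripper":1}]'; python3 - <<'E'
from h import *
s=state();print(s['tool_pos'].round(4))
f=grab_frame("wrist");cv2.imwrite("pics/w16.png",cv2.resize(f[80:310,250:410],None,fx=4,fy=2.6,interpolation=2)[:,:,::-1])
for d in landmark_of("wrist","handle"): print(d['conf'],onz("wrist",d['pixel'],.127,s).round(4))
E
python3 m.py 16
```

```text
time: 29.75
tool_pos: [0.5613, 0.1678, 0.2364]
tool_rot: [-0.001, 0.785, 0.619, -0.001]
contact_force: [0.5, 0.3, 0.5]
gripper_width: 1.0
[0.5613 0.1678 0.2364]
0.62 [0.5694 0.1649 0.127 ]
0.33 [0.5582 0.1274 0.127 ]
t 29.85 r 0.0499 psi -192.2 turned 2.883 F [-0.5 -0.1 -0.1] tangential resist -0.4 radial 0.3
```

View pics/w16.png

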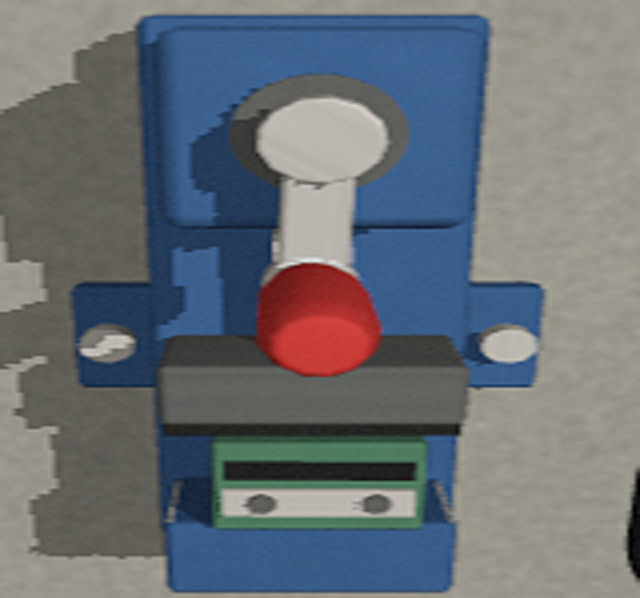

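View pics/s16.png

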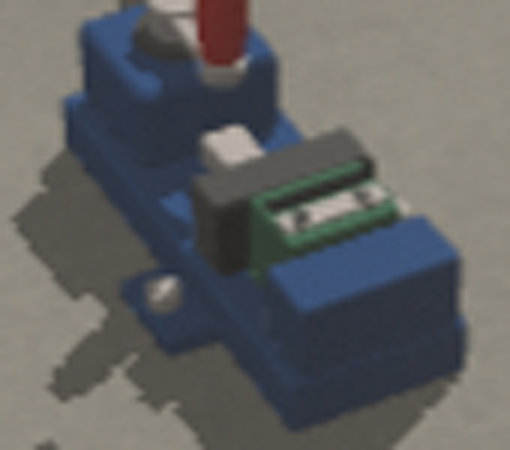

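The handle came back to the same equilibrium as before, which confirms that friction holds it at its limit. The carrier is upright and square between the jaw and the fixed jaw, and the robot touches nothing.

```bash
python3 -c "
from plant import *
print(job_done())"
```

```text
the job is handed in; nothing more can be done
None
```

The green carrier is standing upright on the vise bed, clamped against the fixed jaw, and I handed the job in at about 30 s of the 58 s allowed. I gripped it by its ends and set it down between the open jaws. I then cranked the red handle clockwise about 2.9 rad, let go and moved the arm clear.

- **Placement:** the last wrist and side pictures show the carrier upright and square in the vise. It sits within about 2 mm of midway along the jaws, with no visible gap at either jaw. The gripper read no force.
- **Handle springing back:** when I let go, the handle turned back about 7°. I regrasped it and turned it a little further; it resisted with 7.5–8 N, against 3–5 N before the jaw squeezed. On the second release it settled at the same place. I read this as friction keeping its limit of about 15 N of squeeze. That figure is inferred from the handle force; I did not measure the clamping force directly.
- **Other objects:** I did not touch the yellow look-alikes, the aluminium block or the rubber foot.

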